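# Square up and space an LED driver on its gear tray

## Task

The next LED driver has to stand square on the gear tray, one square-blade's width from the driver that is already screwed down under bright steel brackets. Without lifting it, slide the steel square along the bench until its stock is flush against the tray's front edge and the edge of its blade touches the screwed-down driver; then push the loose driver sideways along the tray until its side is flush against the other edge of the blade, keeping it roughly in line with its neighbour. Leave the square and driver lying there, and leave the other things on the bench alone.

Things in the scene. Friction and masses are not known exactly. Their poses are not given: they have to be found in the camera images.
- tray: White sheet-metal gear tray, fixed: 180 (x) x 440 (y) x 10 mm high. Origin: centre of its underside, on the bench. x points away from the robot, y left along the tray, z up; yaw varies. Front edge: vertical face at x = -90. At the far edge two toggle clamps (y = +-195, x 70 to 185, up to 45 mm high) and a white terminal block (x 80, y 0, 14 x 30 x 10 mm).
- tray_edge (a point): Middle of the tray's front edge, on its top surface (tray x = -90, y = 0, z = 10 mm); axes as the tray's.
- fixed_driver: Driver already screwed down, cannot move: black box 110 (x) x 78 (y) x 34 mm high (26 mm at the x ends), flat vertical sides, held down by a bright steel bracket 36 mm wide with a screw at each x end. Origin: centre of its underside, on the tray's top (10 mm above the bench); axes parallel to the tray's. On the left or right half of the tray, about 125 mm from its middle.
- loose_driver: Loose LED driver on the tray's other half, same black box without the steel brackets (a bare lug 8 x 36 x 5 mm at each x end); it may stand skewed by up to 10 degrees; 0.26 to 0.47 kg. Origin: centre of its underside; x along its 110 mm, y across its 78 mm, z up.
- square: Steel engineer's square lying flat, 0.44 to 0.63 kg. Stock 24 (x) x 105 (y) x 25 mm high, on the bench before the tray. Thin blade along +x at the stock's +y end: y 24.5 to 52.5, reaching x = 162, 11 to 14 mm above the bench, so it passes just over the tray, between the drivers. Origin: centre of the stock's underside. Inner face (x = 12) goes against the tray edge; outer face x = -12.
- stock_face (a point): Middle of the stock's inner face (square x = 12, y = 0, z = 12.5 mm).
- blade_mid (a point): Middle of the free blade (square x = 87, y = 38.5, z = 12.5 mm); its two edges are 14 mm to either side in y.
- screwdriver: Bystander: screwdriver with a green handle, 200 mm, lying to the left in front of the tray. Origin within its length, on the bench.
- tape_roll: Bystander: roll of yellow tape lying flat, 90 mm across, 19 mm high, to the right in front of the tray. Origin at its centre, on the bench.
- screw_dish: Bystander: round steel dish with screws, 80 mm across, 22 mm high, left of the tray. Origin at its centre, on the bench.
- terminal_strip: Bystander: white terminal strip 22 x 96 x 20 mm high, right of the square, towards the robot. Origin at its centre, on the bench.
- end_cap: Bystander: grey plastic end cap 30 x 85 x 24 mm high, right of the tray. Origin at its centre, on the bench.
Mind the look-alikes: they are no part of the job. Leave any orange look-alike of the square alone.

How it is judged (in metres and radians):
On the way, in this order (a step that is already met when the one before it is completed fails the run):
1. the square's stock is flush against the tray's front edge and its blade touches the screwed-down driver (x of stock_face in the frame of tray_edge between -0.0025 and 0.0025 m and angle between the x axis of square and the x axis of tray, either way round below 0.02 rad and (y of blade_mid in the frame of fixed_driver between 0.0505 and 0.0555 m or y of blade_mid in the frame of fixed_driver between -0.0555 and -0.0505 m)), for 0.3 s.
2. the loose driver is pushed flush against the other edge of the blade (x of loose_driver in the frame of fixed_driver between -0.03 and 0.03 m and angle between the x axis of loose_driver and the x axis of tray, either way round below 0.03 rad and ((y of blade_mid in the frame of fixed_driver between 0.0505 and 0.0555 m and y of loose_driver in the frame of fixed_driver between 0.102 and 0.11 m) or (y of blade_mid in the frame of fixed_driver between -0.0555 and -0.0505 m and y of loose_driver in the frame of fixed_driver between -0.11 and -0.102 m))), for 0.2 s.
At the end, for the whole second after the job is handed in: Square flat on the bench: stock within 2.5 mm and 0.02 rad of the tray edge, blade within 2.5 mm of the screwed-down driver. Loose driver flat on the tray on the blade's other side: 28 +-4 mm from the screwed-down one, within 0.03 rad of square, within 30 mm of level with it. Both at rest (all of step 1 and all of step 2 and z of loose_driver in the frame of tray between 0.0075 and 0.0125 m and height (world z) of square below 0.004 m and angle between each of square, loose_driver's own z axis and vertical below 0.03 rad and linear speed of each of square, loose_driver below 0.01 m/s); the robot touches nothing.
It fails at once if the square is lifted (its underside more than 12 mm off the bench) or tipped more than 0.15 rad (height (world z) of square above 0.012 m or angle between square's own z axis and vertical above 0.15 rad).
It fails at once if the loose driver is lifted more than 12 mm off the tray or tipped more than 0.25 rad (z of loose_driver in the frame of tray above 0.022 m or angle between loose_driver's own z axis and vertical above 0.25 rad).
It fails at once if another thing on the bench (screwdriver, tape, dish, terminal strip or end cap) is moved more than 25 mm (distance of any of screwdriver, tape_roll, screw_dish, terminal_strip, end_cap from where it was at the start of the episode above 0.025 m).
It also fails if it takes over 69 s, if anything falls off the work surface, if the arm or the gripper's body presses on something with over 40 N, if the wrist force passes 120 N, or if a joint passes its speed limit or range.

## Robot

A 6-joint arm with a two-finger parallel gripper is mounted at the origin on the work surface. World frame = base frame: x ahead of the robot, y to its left, z up, the work surface at z = 0. Lengths are in mm, angles in rad, forces in N, time in s.
With the tool pointing down it reaches from about 275 to 775 mm from the base axis. Payload 14.6 kg.
Tool frame: the origin (TCP) lies at the centre of the arm's flange, where the gripper is bolted on; the fingertips stand 173 mm ahead of it and the grasp point (between the pads) lies 155 mm ahead of it; z points along the fingers, y is the line along which they close (so a half turn about z gives the same grasp; the last joint's range is limited). The gripper opens to 85 mm and grips with 20 to 120 N. Pads are 22 mm wide; open, the fingers measure 114 mm over their backs; the gripper's body (76 mm by 85 mm) begins 54 mm behind the grasp point. The pads swing forward as they close: fully open they stand 13 mm farther back than shut.
Start: joints at [-1.316, 0.263, -0.048, 1.259, 0, 1.415], TCP at [209.168, -481.537, 404.678] pointing down, gripper open.
Joint ranges: [-2.65, 2.65], [-0.89, 1.7], [-1.18, 1.37], [-2.13, 2.11], [-1.35, 1.29], [-3.14, 3.14]. Speed limits (rad/s): [1.89, 1.89, 2.57, 2.79, 3.14, 3.14].

## Interface

Orientations are given as a 3x3 rotation matrix whose columns are the frame's x, y, z axes.
In Python, from cell import get_obs, grab_frame, camera_params, finish_job gives the robot as it stands.
- The arm moves only by the tool servo_tool, never from a script. Its arguments are lists of equal length, an entry for each row: "delta_pos": the shift along the world's x, y, z in units of 0.4 m (1.0 is 0.4 m), a list of three; "spin": the turn about the world's z in units of 60 degrees (1.0 is 60 degrees); "hand": the closure, from -1 (fully open) to 1 (shut). In form: {"delta_pos": [[dx, dy, dz], ...], "spin": [spin, ...], "hand": [hand, ...]}. A call has 1 to 10 rows; each row is the pose to reach, as a shift and turn from the pose commanded when the call began; what a row does not reach only later rows make up. A row lasts 1/10 s, in which the tool goes at most 50 mm and 8.59 degrees, less where a joint would pass 70% of its speed; a pose out of reach is approached as far as the arm can. A call with a number of a shift or a turn outside -1 to 1 is refused whole. A call with a gripper value outside its range is refused whole. The fingers move at their own pace and stop on an object; "force" is the grip in N (left out, the last holds). Time passes only in rows, so rows that repeat a pose let the fingers close. It gives the time, the measured TCP pose, the force, the opening and the grip force at its end, in the units of the state.
- get_obs(): the state, without advancing time (a new reading comes with each control period).
- grab_frame(name): name is "scene" or "top" or "wrist"; returns (picture, depth): 420x560x3 uint8, blue, green, red; 420x560 float32, mm along the optical axis (not along the pixel's ray), 0 where there is no reading.
- camera_params(name): a dict with "camera_matrix" (3x3 intrinsics, pixels), "xyz" and "rotation" of the camera in the world. Camera axes: x right, y down, z forward; pixel columns grow to the right and rows downward; lengths in mm; the calibration is good to about 2 mm. A picture is of the moment at which its call begins: read the wrist's pose just before it. camera_params takes no time and is no camera call; for the wrist camera it gives the pose at the moment of the call.
- finish_job(): hands the job in; it is judged then, once.
The state is a dict: "clock": time; "joint_positions": joint angles; "joint_velocities": joint speeds; "effort": joint torques, N m; "position": TCP position; "ee_rot": TCP orientation; "wrist_force": force on the tool from outside, world axes, zero at the start; "moment": the same for the moment, N m; "width": finger opening in mm; "gripper_force": force on a finger pad.
Only numpy, scipy, OpenCV 4.12 (cv2) and the standard library are available. Lean on these libraries where they do the work, as an engineer would, in place of code of your own. Each camera call takes 0.05 s, during which the arm holds its last target. There are 200 camera calls.

## Working session

There is one attempt and no reset: what is moved stays moved. The work goes in short steps, Python scripts to look and compute and a tool call to move; the robot and the scene stay as the last step left them, time stands still between calls to the robot, and variables do not carry over. Pictures are saved under pics/ and viewed, at most 10 in all, crops included, and the job is handed in when it is done.

Besides the shell and the picture viewer there is one more tool, called by a JSON object that holds its "fn" and its "kwargs". servo_tool: Moves the arm, as the interface text tells. Its arguments: {"type":"object","properties":{"delta_pos":{"type":"array"},"spin":{"type":"array"},"hand":{"type":"array"},"force":{"type":"number"}},"required":["delta_pos","spin","hand"]}

```bash
mkdir -p pics; ls; cat > h.py <<'E'
import numpy as np, cv2, json
from cell import *
def pts(name):
    img,d=grab_frame(name); c=camera_params(name)
    K=np.array(c["camera_matrix"]);R=np.array(c["rotation"]);t=np.array(c["xyz"])
    return img,d,K,R,t
def world(d,K,R,t):
    v,u=np.mgrid[:d.shape[0],:d.shape[1]]
    P=np.stack([(u-K[0,2])/K[0,0]*d,(v-K[1,2])/K[1,1]*d,d],-1)
    return P@R.T+t
def ray(u,v,z,K,R,t):
    r=R@np.array([(u-K[0,2])/K[0,0],(v-K[1,2])/K[1,1],1]); return t+r*(z-t[2])/r[2]
E
python3 - <<'E'
from h import *
for n in("top","scene"):
    img,d,K,R,t=pts(n); cv2.imwrite(f"pics/{n}0.png",img); np.savez(f"{n}0.npz",img=img,d=d,K=K,R=R,t=t); print(n,K,R,t)
print(get_obs())
E
```

```text
pics
top [[400.47399629   0.         284.71081305]
 [  0.         400.47399629 208.38831751]
 [  0.           0.           1.        ]] [[ 0.01692669 -0.99031502  0.13780296]
 [-0.99970664 -0.01915062 -0.01482856]
 [ 0.01732396 -0.13751154 -0.99034865]] [ 286.1488834    -8.32830961 1169.29004281]
scene [[417.44134031   0.         284.73344364]
 [  0.         417.44134031 208.77486672]
 [  0.           0.           1.        ]] [[ 0.69926817  0.50522201 -0.50574178]
 [ 0.71471079 -0.50852728  0.4801963 ]
 [-0.01457775 -0.69724509 -0.71668457]] [1002.91444181 -563.04322457  854.48974856]
{'clock': 0.1, 'joint_positions': array([-1.31631927e+00,  2.63466445e-01, -4.88420770e-02,  1.25939383e+00,
        2.13146674e-05,  1.41548184e+00]), 'joint_velocities': array([ 0.00045671, -0.00113784,  0.00333557, -0.00030866,  0.00049688,
        0.00071039]), 'effort': array([ 3.22712745e-03, -6.38574100e+01,  3.85067296e+01,  9.86840925e-03,
       -2.57645246e-05, -2.13676509e-05]), 'position': array([ 209.14086844, -481.46273502,  404.28911605]), 'ee_rot': array([[ 9.17203917e-01,  3.98418036e-01, -2.07453001e-04],
       [ 3.98418058e-01, -9.17203507e-01,  8.82208783e-04],
       [ 1.61211271e-04, -8.91818373e-04, -9.99999589e-01]]), 'wrist_force': array([ 0.12669249,  0.04353044, -0.31581889]), 'moment': array([0.01935513, 0.03915462, 0.01218878]), 'gripper_force': 0.0, 'width': 85.7347542125166}
```

View pics/top0.png

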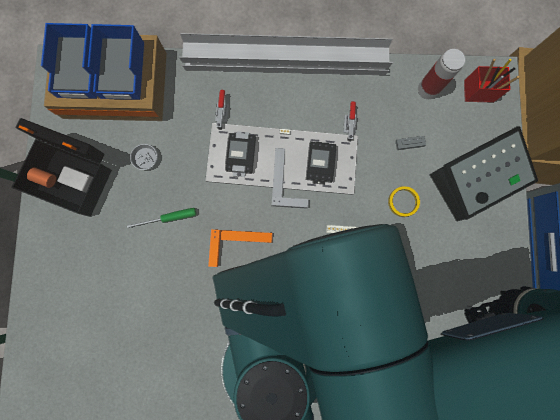

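View pics/scene0.png

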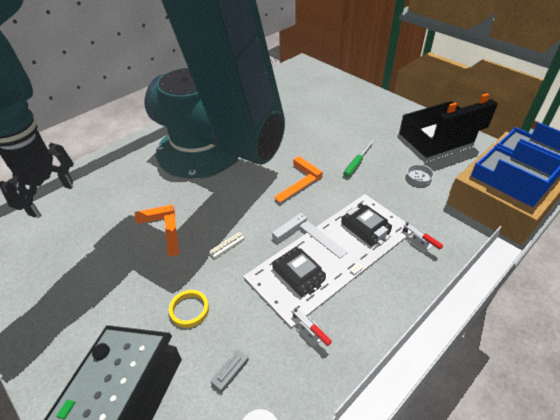

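Candidates for the square: the grey steel one at top (290,180), orange ones at top (240,240) and scene (165,225). The steel one with its blade over the tray fits; the orange ones are look-alikes. The drivers are at top (241,153) and (321,161). An enlarged crop should show which one has the brackets.

```bash
python3 - <<'E'
from h import *
a=cv2.imread("pics/top0.png")[115:215,200:365]; b=cv2.imread("pics/scene0.png")[190:330,235:415]
a=cv2.resize(a,(780,473),interpolation=cv2.INTER_CUBIC)
cv2.imwrite("pics/crop_top.png",a)
b=cv2.resize(b,(720,560),interpolation=cv2.INTER_CUBIC)
cv2.imwrite("pics/crop_sc.png",b)
E
```

```text
(no output)
```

View pics/crop_top.png

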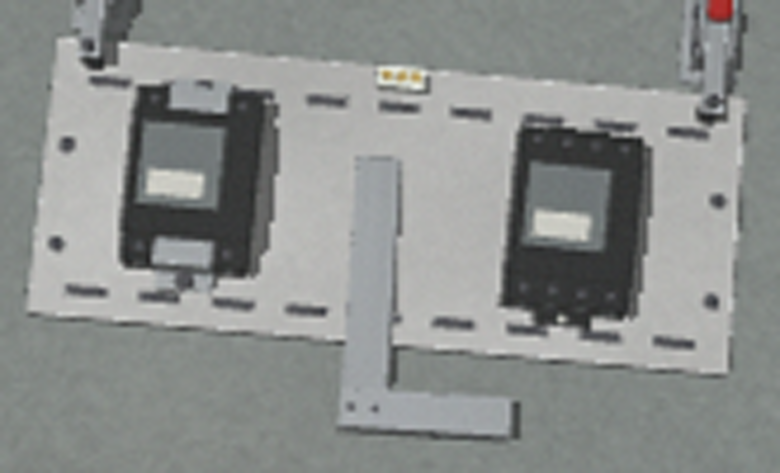

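View pics/crop_sc.png

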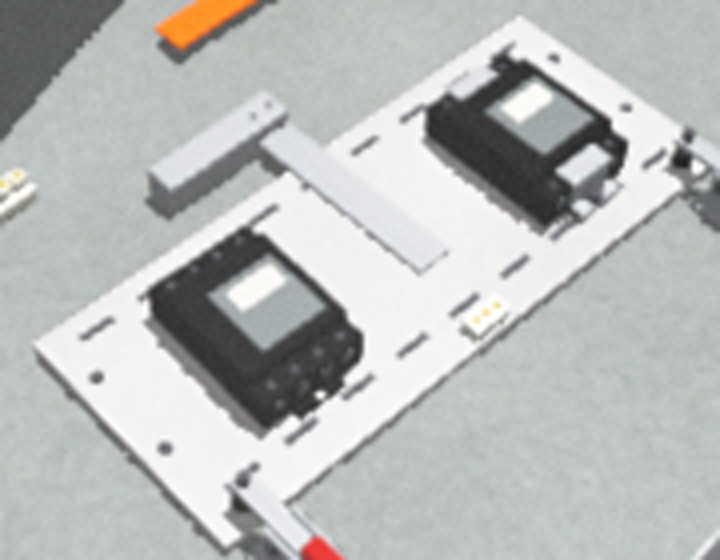

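The left driver, at crop_top (190,180), has bright brackets at both x ends, so it is the fixed one. The right driver, at (575,220), is bare and therefore loose. The steel square lies between them, with its stock at (430,412) and its blade at (375,270). The orange squares stay out of it.

```bash
python3 - <<'E'
from h import *
f=np.load("top0.npz");K,R,t=f["K"],f["R"],f["t"]
s=165/780
for n,u,v,z in [("trayBL",58,38,10),("trayBR",748,100,10),("trayFR",728,375,10),("trayFL",28,315,10),
 ("stockOutL",338,428,25),("stockOutR",513,437,25),("stockInR",516,400,25),("bladeL",357,157,14),("bladeR",400,160,14),("bladeRbase",390,388,14),
 ("fixTL",135,85,44),("fixBL",120,268,44),("fixTR",268,92,44),("fixBR",250,275,44),("lTL",520,128,44),("lTR",643,140,44),("lBL",502,303,44),("lBR",630,318,44)]:
    print(n,ray(200+u*s,115+v*s,z,K,R,t).round(1))
print(camera_params("wrist"))
E
```

```text
trayBL [701.9 196.2  10. ]
trayBR [ 671.1 -243.1   10. ]
trayFR [ 493.2 -229.1   10. ]
trayFL [522.4 207.3  10. ]
stockOutL [452.9  12.8  25. ]
stockOutR [449.5 -94.2  25. ]
stockInR [472.4 -95.8  25. ]
bladeL [627.    4.8  14. ]
bladeR [625.7 -22.3  14. ]
bladeRbase [480.2 -18.6  14. ]
fixTL [660.8 141.8  44. ]
fixBL [545.6 146.7  44. ]
fixTR [658.2  60.   44. ]
fixBR [542.9  67.8  44. ]
lTL [638.8 -95.4  44. ]
lTR [ 632.8 -171.2   44. ]
lBL [528.8 -85.4  44. ]
lBR [ 521.1 -163.2   44. ]
{'camera_matrix': array([[332.98896822,   0.        , 280.27680283],
       [  0.        , 332.98896822, 216.56034328],
       [  0.        ,   0.        ,   1.        ]]), 'xyz': array([ 287.41928045, -447.22080987,  372.6172807 ]), 'rotation': array([[ 3.98168855e-01, -8.66612408e-01, -3.00739916e-01],
       [-9.17311698e-01, -3.76483953e-01, -1.29611273e-01],
       [-9.01015369e-04,  3.27479415e-01, -9.44857884e-01]])}
```

{"fn": "servo_tool", "kwargs": {"delta_pos": [[0.44,0.63,0],[0.44,0.63,0],[0.44,0.63,0],[0.44,0.63,0],[0.44,0.63,0],[0.44,0.63,0],[0.44,0.63,0],[0.44,0.63,0]], "spin": [0.52,0.52,0.52,0.52,0.52,0.52,0.52,0.52], "hand": [-1,-1,-1,-1,-1,-1,-1,-1]}}

```text
clock: 0.9
position: [385.7, -228.4, 404.6]
ee_rot: [[0.576, 0.818, -0.0], [0.818, -0.576, 0.0], [-0.0, -0.0, -1.0]]
wrist_force: [-0.7, -0.3, 0.1]
width: 85.3
gripper_force: 0.0
```

{"fn": "servo_tool", "kwargs": {"delta_pos": [[0.44,0.63,0],[0.44,0.63,0],[0.44,0.63,0],[0.44,0.63,0],[0.44,0.63,0],[0.44,0.63,0],[0.44,0.63,0],[0.44,0.63,0]], "spin": [0.52,0.52,0.52,0.52,0.52,0.52,0.52,0.52], "hand": [-1,-1,-1,-1,-1,-1,-1,-1]}}

```text
clock: 1.7
position: [561.8, 22.0, 404.0]
ee_rot: [[0.071, 0.997, -0.001], [0.997, -0.071, -0.0], [-0.0, -0.001, -1.0]]
wrist_force: [0.0, -0.4, 0.1]
width: 85.6
gripper_force: 0.0
```

```bash
python3 - <<'E'
from h import *
img,d,K,R,t=pts("wrist"); cv2.imwrite("pics/w1.png",img); np.savez("w1.npz",img=img,d=d,K=K,R=R,t=t)
o=get_obs();print(o["clock"],o["position"],o["ee_rot"][:,0],o["joint_positions"])
E
```

```text
1.75 [561.2107897   21.17729412 404.19217438] [ 7.24306367e-02  9.97373374e-01 -3.93607734e-04] [-1.07289383e-01  3.27089272e-01  4.37456427e-02  1.28843056e+00
 -4.27884635e-04  1.53600147e+00]
```

View pics/w1.png

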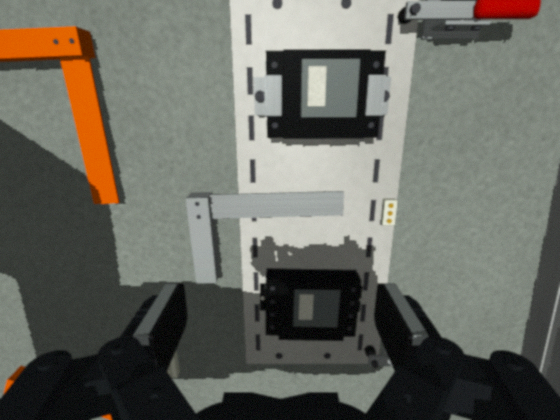

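The wrist view shows the fixed driver at (326,95), with brackets at (266,97) and (378,97). The steel square's stock is at (202,238) and its blade at (275,205). The loose driver is at (310,303) and the tray's front edge runs near column 240. Next I fit lines to these edges.

```bash
cat >> h.py <<'E'
def edge(g,p,q,half,z,cam,sign=0):
    """strongest gradient across segment p-q -> fitted world line (mid, angle rad of line dir)"""
    p,q=np.float64(p),np.float64(q);n=np.array([-(q-p)[1],(q-p)[0]]);n/=np.linalg.norm(n)
    s=np.arange(-half,half+.01,.25);P=[]
    for a in np.linspace(0,1,40):
        c=p+a*(q-p);xy=(c+s[:,None]*n).astype(np.float32)
        gr=np.gradient(cv2.GaussianBlur(cv2.remap(g,xy[:,0],xy[:,1],cv2.INTER_LINEAR),(1,5),0).ravel())
        k=np.argmax(np.abs(gr) if sign==0 else sign*gr); P.append(ray(*(c+s[k]*n),z,*cam)[:2])
    P=np.array(P,np.float32);vx,vy,x,y=cv2.fitLine(P,cv2.DIST_HUBER,0,.01,.01).ravel()
    return np.array([x,y]),np.arctan2(vy,vx) if vx+vy>0 else np.arctan2(-vy,-vx)
E
python3 - <<'E'
from h import *
f=np.load("w1.npz");cam=f["K"],f["R"],f["t"];g=cv2.cvtColor(f["img"],cv2.COLOR_BGR2GRAY).astype(np.float32)
pr=lambda n,r:print(n,r[0].round(1),round(float(r[1]),4))
pr("trayfront y-dir",edge(g,(232,40),(238,180),7,10,cam))
pr("stock out",edge(g,(188,202),(194,280),5,25,cam))
pr("stock in",edge(g,(211,225),(215,280),5,25,cam))
pr("stock -y end",edge(g,(197,283),(212,282),4,25,cam))
pr("stock +y end",edge(g,(191,196),(206,196),4,25,cam))
pr("blade +y",edge(g,(220,194),(335,192),4,14,cam))
pr("blade -y",edge(g,(220,217),(335,214),4,14,cam))
pr("fixed -y top",edge(g,(285,137),(370,137),6,44,cam))
pr("fixed +y top",edge(g,(285,52),(370,52),6,44,cam))
pr("loose +y top",edge(g,(275,270),(350,272),5,44,cam))
pr("loose -y top",edge(g,(275,337),(350,340),5,44,cam))
pr("loose -x",edge(g,(267,280),(267,330),5,36,cam))
E
```

```text
trayfront y-dir [519.5  99. ] 1.5011
stock out [455.3 -37.3] 1.5275
stock in [478.4 -58. ] 1.5246
stock -y end [463.3 -90.7] -0.0552
stock +y end [472.8  13.8] -0.0728
blade +y [557.9  10.8] -0.0349
blade -y [558.9 -18.3] -0.0464
fixed -y top [609.3  68.8] -0.069
fixed +y top [615.9 146. ] -0.0689
loose +y top [590.5 -71.5] -0.0913
loose -y top [ 584.8 -166.3] -0.0888
loose -x [ 533.8 -123.1] 1.4747
```

```bash
python3 - <<'E'
from h import *
f=np.load("w1.npz");W=world(f["d"],f["K"],f["R"],f["t"])
for s in (np.s_[280:380,130:190],np.s_[280:380,375:435]):
    w=W[s].reshape(-1,3);w=w[(w[:,2]>150)];print(np.percentile(w,[0,1,5,50,100],axis=0).round(1))
# top camera check with loose height
z=W[285:325,295:335,2];print(np.median(z))
E
```

```text
[[505.5  12.9 242.8]
 [506.8  14.6 244.6]
 [508.8  17.5 248.8]
 [518.9  34.4 271.7]
 [567.8 106.2 372.5]]
[[567.8   6.7 242. ]
 [592.2   8.5 245.1]
 [596.3  11.5 249.2]
 [605.   28.4 272.5]
 [618.7 106.2 372.5]]
43.72032210826001
```

{"fn": "servo_tool", "kwargs": {"delta_pos": [[-0.235,-0.155,-0.2],[-0.235,-0.155,-0.44],[-0.235,-0.155,-0.44],[-0.235,-0.155,-0.44],[-0.235,-0.155,-0.44],[-0.235,-0.155,-0.44]], "spin": [0.027,0.027,0.027,0.027,0.027,0.027], "hand": [-0.1,-0.1,-0.1,-0.1,-0.1,-0.1], "force": 40}}

```text
clock: 2.35
position: [465.0, -41.4, 227.5]
ee_rot: [[0.047, 0.999, -0.003], [0.999, -0.047, 0.001], [0.0, -0.003, -1.0]]
wrist_force: [0.6, 0.5, 0.5]
width: 46.7
gripper_force: 0.0
```

```bash
python3 - <<'E'
from h import *
img,d,K,R,t=pts("wrist"); cv2.imwrite("pics/w2.png",img); np.savez("w2.npz",img=img,d=d,K=K,R=R,t=t)
o=get_obs();print(o["clock"],o["position"],o["ee_rot"][:,0],o["width"])
E
```

```text
2.4 [466.37000545 -41.07705269 228.85401642] [ 4.65779775e-02  9.98914657e-01 -2.53100100e-06] 47.28608830722507
```

View pics/w2.png

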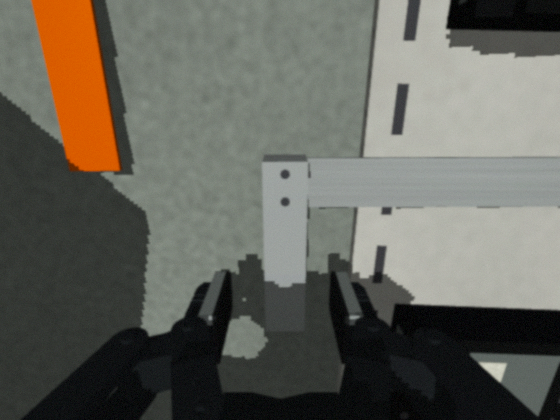

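The stock, at columns 264–305, is centred between the fingertips at columns 228 and 333. I refine from this closer view while descending.

```bash
python3 - <<'E'
from h import *
f=np.load("w2.npz");cam=f["K"],f["R"],f["t"];g=cv2.cvtColor(f["img"],cv2.COLOR_BGR2GRAY).astype(np.float32)
pr=lambda n,r:print(n,r[0].round(1),round(float(r[1]),4))
pr("tray",edge(g,(375,20),(362,150),8,10,cam))
pr("stock out",edge(g,(263,165),(264,280),5,25,cam))
pr("stock in",edge(g,(307,215),(306,280),5,25,cam))
pr("stock+y",edge(g,(268,162),(302,162),4,25,cam))
pr("blade+y",edge(g,(370,158),(545,158),5,14,cam))
pr("blade-y",edge(g,(370,208),(545,208),5,14,cam))
E
```

```text
tray [518.  50.] 1.5027
stock out [457.9 -21.2] 1.5185
stock in [481.5 -35.1] 1.5295
stock+y [473.3  14.3] -0.0452
blade+y [563.   10.9] -0.0463
blade-y [572.9 -18.4] -0.0446
```

{"fn": "servo_tool", "kwargs": {"delta_pos": [[0,0,-0.06],[0,0,-0.112],[0,0,-0.112],[0,0,-0.112]], "spin": [0,0,0,0], "hand": [-0.1,-0.1,-0.1,-0.1]}}

```text
clock: 2.8
position: [467.8, -39.9, 185.1]
ee_rot: [[0.044, 0.999, 0.001], [0.999, -0.044, -0.0], [-0.0, 0.001, -1.0]]
wrist_force: [0.4, -0.8, -0.7]
width: 46.7
gripper_force: 0.0
```

{"fn": "servo_tool", "kwargs": {"delta_pos": [[0,0,0],[0,0,0],[0,0,0],[0,0,0],[0,0,0],[0,0,0]], "spin": [0,0,0,0,0,0], "hand": [1,1,1,1,1,1], "force": 40}}

```text
clock: 3.4
position: [467.6, -39.7, 185.2]
ee_rot: [[0.044, 0.999, 0.002], [0.999, -0.044, -0.001], [-0.001, 0.002, -1.0]]
wrist_force: [-2.7, -0.5, 11.4]
width: 23.1
gripper_force: 39.0
```

{"fn": "servo_tool", "kwargs": {"delta_pos": [[0.018,0.035,0],[0.036,0.07,0],[0.054,0.105,0],[0.0725,0.14,0],[0.0725,0.14,0],[0.0725,0.14,0]], "spin": [-0.006,-0.012,-0.018,-0.025,-0.025,-0.025], "hand": [1,1,1,1,1,1]}}

```text
clock: 4.0
position: [497.2, 17.1, 185.2]
ee_rot: [[0.069, 0.998, 0.003], [0.998, -0.069, 0.001], [0.002, 0.003, -1.0]]
wrist_force: [2.4, 7.7, 6.6]
width: 23.1
gripper_force: 39.6
```

```bash
python3 - <<'E'
from h import *
img,d,K,R,t=pts("wrist"); cv2.imwrite("pics/w3.png",img); np.savez("w3.npz",img=img,d=d,K=K,R=R,t=t)
o=get_obs();print(o["clock"],o["position"],o["ee_rot"][:,0],o["width"],o["wrist_force"])
E
```

```text
4.05 [497.13827393  17.02090404 185.23110642] [0.06879194 0.99762957 0.00170358] 23.07195974527521 [2.16075737 6.80874617 5.70352317]
```

View pics/w3.png

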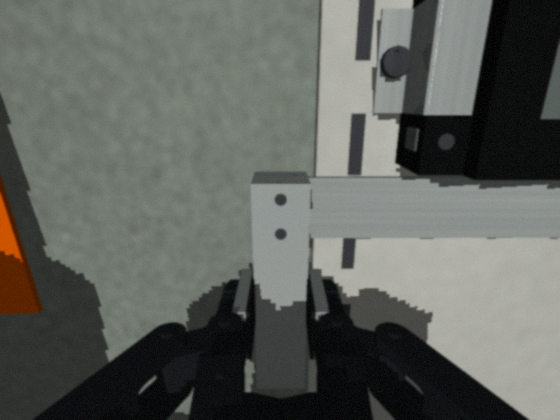

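Nearly there: the blade's top edge is at row 178, just under the driver's side at rows 165–180. The stock's inner edge is at column 310 and the tray edge at about column 317. I measure the gaps.

```bash
python3 - <<'E'
from h import *
f=np.load("w3.npz");cam=f["K"],f["R"],f["t"];g=cv2.cvtColor(f["img"],cv2.COLOR_BGR2GRAY).astype(np.float32)
U=np.array([.9976,-.0696]);V=np.array([.0696,.9976])
pr=lambda n,r:print(n,"u",round(r[0]@U,1),"v",round(r[0]@V,1),round(float(r[1]),4))
pr("tray",edge(g,(320,20),(316,160),6,10,cam))
pr("stock out",edge(g,(252,185),(254,280),5,25,cam))
pr("stock in",edge(g,(309,180),(308,280),4,25,cam))
pr("blade+y",edge(g,(330,177),(395,178),4,14,cam))
pr("blade-y",edge(g,(330,238),(545,238),5,14,cam))
pr("driver -y low?",edge(g,(490,178),(550,179),5,14,cam))
o=get_obs()["position"][:2];print("tcp u v",o@U,o@V)
E
```

```text
tray u 511.2 v 140.1 1.5021
stock out u 483.9 v 86.6 1.503
stock in u 507.6 v 91.3 1.5043
blade+y u 531.6 v 107.1 -0.0717
blade-y u 568.9 v 78.5 -0.0704
driver -y low? u 596.6 v 105.2 -0.0961
tcp u v 494.7604871465412 51.58087773670819
```

{"fn": "servo_tool", "kwargs": {"delta_pos": [[0.0025,0,0],[0.005,0,0],[0.0075,0,0],[0.0075,0,0],[0.0075,0,0]], "spin": [0,0,0,0,0], "hand": [1,1,1,1,1]}}

```text
clock: 4.55
position: [498.1, 17.0, 185.2]
ee_rot: [[0.069, 0.998, -0.001], [0.998, -0.069, 0.001], [0.001, -0.001, -1.0]]
wrist_force: [-12.2, 6.5, 24.7]
width: 23.3
gripper_force: 41.9
```

{"fn": "servo_tool", "kwargs": {"delta_pos": [[0.0015,0,0],[0.003,0,0],[0.003,0,0]], "spin": [0,0,0], "hand": [1,1,1]}}

```text
clock: 4.85
position: [498.5, 17.1, 185.2]
ee_rot: [[0.069, 0.998, -0.003], [0.998, -0.069, 0.001], [0.001, -0.003, -1.0]]
wrist_force: [-20.0, 4.6, 32.1]
width: 23.1
gripper_force: 42.8
```

```bash
cat > m.py <<'E'
from h import *
import sys
img,d,*cam=pts("wrist"); np.savez(sys.argv[1]+".npz",img=img,d=d,K=cam[0],R=cam[1],t=cam[2]);cv2.imwrite("pics/%s.png"%sys.argv[1],img)
g=cv2.cvtColor(img,cv2.COLOR_BGR2GRAY).astype(np.float32)
U=np.array([.9976,-.0696]);V=np.array([.0696,.9976])
pr=lambda n,r:print(n,"u",round(r[0]@U,1),"v",round(r[0]@V,1),round(float(r[1]),4))
pr("tray",edge(g,(320,20),(316,160),6,10,cam))
pr("stock out",edge(g,(252,185),(254,280),5,25,cam))
pr("stock in",edge(g,(309,180),(308,280),4,25,cam))
pr("blade+y",edge(g,(330,177),(395,178),4,14,cam))
pr("blade-y",edge(g,(330,238),(545,238),5,14,cam))
o=get_obs();print(o["position"],o["wrist_force"],o["moment"],o["clock"])
E
python3 m.py w4
```

```text
tray u 511.3 v 140.7 1.501
stock out u 484.0 v 84.8 1.5022
stock in u 507.8 v 84.4 1.5124
blade+y u 531.1 v 107.2 -0.0691
blade-y u 571.1 v 78.6 -0.0672
[498.49191344  17.07488826 185.17269296] [-18.41248988   4.82549944  32.38607879] [1.04459038 3.95930787 0.11079019] 4.9
```

View pics/w4.png

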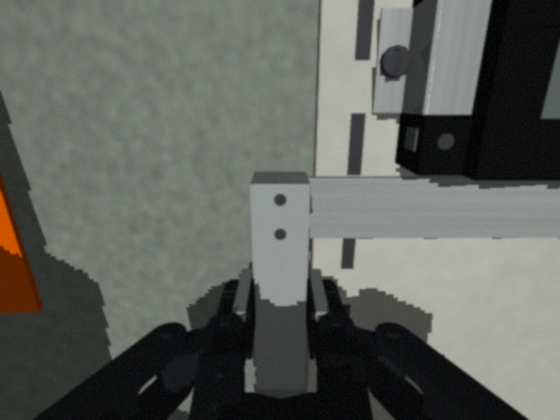

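The image shows the stock still about 3.5 mm short of the tray while the force rises, including upward. The inner fingertip is most likely catching the tray edge. I back off, open, rise 4 mm and regrip.

{"fn": "servo_tool", "kwargs": {"delta_pos": [[-0.01,0,0],[-0.01,0,0],[-0.01,0,0],[-0.01,0,0],[-0.01,0,0.01],[-0.01,0,0.01]], "spin": [0,0,0,0,0,0], "hand": [1,1,0.2,0.2,0.2,0.2]}}

```text
clock: 5.5
position: [496.6, 16.4, 188.4]
ee_rot: [[0.07, 0.998, 0.001], [0.998, -0.07, -0.0], [-0.0, 0.001, -1.0]]
wrist_force: [0.9, -0.1, -0.3]
width: 34.2
gripper_force: 0.0
```

{"fn": "servo_tool", "kwargs": {"delta_pos": [[0,0,0],[0,0,0],[0,0,0],[0,0,0]], "spin": [0,0,0,0], "hand": [1,1,1,1], "force": 40}}

```text
clock: 5.9
position: [496.6, 16.4, 188.3]
ee_rot: [[0.07, 0.998, 0.001], [0.998, -0.07, -0.0], [-0.0, 0.001, -1.0]]
wrist_force: [-0.8, 0.8, 8.8]
width: 22.9
gripper_force: 39.2
```

{"fn": "servo_tool", "kwargs": {"delta_pos": [[0.0025,0,0],[0.005,0,0],[0.0075,0,0],[0.0075,0,0],[0.0075,0,0]], "spin": [0,0,0,0,0], "hand": [1,1,1,1,1]}}

```text
clock: 6.4
position: [497.6, 16.5, 188.2]
ee_rot: [[0.07, 0.998, -0.004], [0.998, -0.07, -0.001], [-0.001, -0.004, -1.0]]
wrist_force: [-16.5, -1.4, 26.2]
width: 22.8
gripper_force: 41.3
```

```bash
python3 m.py w5; python3 - <<'E'
from h import *
f=np.load("w5.npz");W=world(f["d"],f["K"],f["R"],f["t"])
U=np.array([.9976,-.0696])
for r in (250,262): print([(c,round(float(W[r,c,:2]@U),1),round(float(W[r,c,2]),1),int(f["img"][r,c].mean())) for c in range(302,326,2)])
print("stock top z",[W[r,280,2].round(1) for r in(185,220,260,290)],[W[220,c,2].round(1) for c in(258,270,290,304)])
print("blade z",[W[207,c,2].round(1) for c in(320,380,440,500,550)],"tray z",[W[270,c,2].round(1) for c in (440,500,550)], "bench",W[100,200,2])
v=f["img"][150:350,220:420];cv2.imwrite("pics/w5c.png",cv2.resize(v,(600,600),interpolation=cv2.INTER_CUBIC))
E
```

```text
tray u 511.3 v 138.6 1.5041
stock out u 483.1 v 82.3 1.5088
stock in u 506.9 v 80.1 1.5027
blade+y u 531.8 v 106.0 -0.1126
blade-y u 566.1 v 77.9 -0.0683
[497.57136478  16.51825989 188.21103178] [-16.47929478  -1.58188016  26.67296086] [-0.30856915  3.45286191  0.02502871] 6.45
[(302, 504.6, 23.7, 147), (304, 505.5, 24.6, 150), (306, 506.3, 24.4, 143), (308, 509.4, -0.7, 87), (310, 510.6, -1.7, 76), (312, 511.4, 0.3, 87), (314, 511.4, 9.5, 134), (316, 512.4, 9.7, 169), (318, 513.5, 8.8, 173), (320, 514.3, 9.4, 172), (322, 515.2, 10.0, 174), (324, 516.2, 9.9, 173)]
[(302, 504.7, 24.0, 148), (304, 505.7, 23.8, 149), (306, 506.6, 23.5, 134), (308, 509.6, -0.1, 72), (310, 510.8, -1.9, 50), (312, 511.5, 1.7, 72), (314, 511.8, 8.2, 152), (316, 512.6, 9.7, 174), (318, 513.7, 8.6, 174), (320, 514.6, 9.1, 171), (322, 515.7, 8.6, 172), (324, 516.6, 9.0, 173)]
stock top z [np.float64(23.5), np.float64(24.0), np.float64(24.6), np.float64(24.0)] [np.float64(23.3), np.float64(23.9), np.float64(23.8), np.float64(25.0)]
blade z [np.float64(13.2), np.float64(13.2), np.float64(12.0), np.float64(13.0), np.float64(11.2)] tray z [np.float64(8.9), np.float64(9.2), np.float64(9.6)] bench 0.6260656209546767
```

View pics/w5c.png

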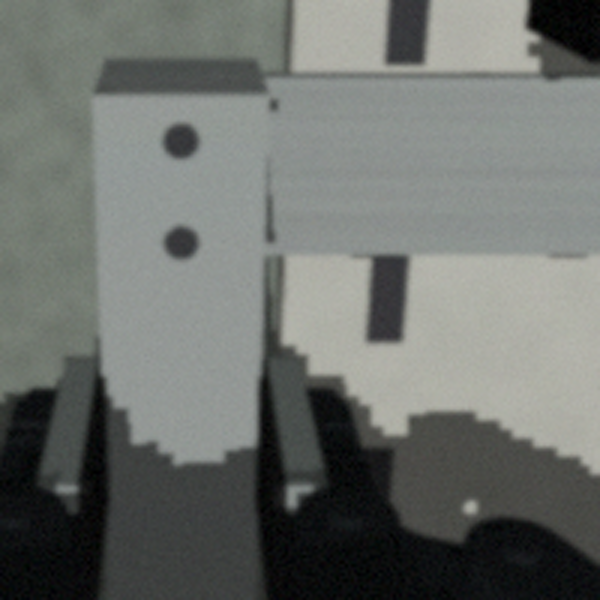

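The crop shows a true gap of about 4 mm between stock and tray (cols 262→283), so the square is jammed by the gripper's downforce rather than touching. I use the grip for most of the remaining y shift, then release and push the stock's outer face low down with closed fingers.

{"fn": "servo_tool", "kwargs": {"delta_pos": [[-0.0075,0,0],[-0.0075,0,0],[-0.0075,0.003,0],[-0.0075,0.006,0],[-0.0075,0.006,0],[-0.0075,0.006,0]], "spin": [0,0,0,0,0,0], "hand": [1,1,1,1,1,1], "force": 20}}

```text
clock: 7.05
position: [496.6, 18.3, 188.3]
ee_rot: [[0.07, 0.998, 0.001], [0.998, -0.07, -0.002], [-0.002, 0.001, -1.0]]
wrist_force: [-2.7, -6.8, 8.5]
width: 22.7
gripper_force: 39.2
```

```bash
python3 m.py w6
```

```text
tray u 511.2 v 146.7 1.5022
stock out u 482.9 v 83.4 1.5039
stock in u 506.7 v 84.4 1.4998
blade+y u 530.6 v 107.4 -0.1078
blade-y u 567.7 v 79.3 -0.0704
[496.61572722  18.33308408 188.2608328 ] [-2.26106202 -5.84225603  8.27796663] [-1.39495704e+00  3.68360297e-01 -9.07865833e-04] 7.1
```

{"fn": "servo_tool", "kwargs": {"delta_pos": [[0,0,0],[0,0,0],[0,0,0],[0,0,0.1],[-0.02,0.02,0.12],[-0.095,0.025,0.12],[-0.095,0.025,0.1],[-0.095,0.025,0.05]], "spin": [0,0,0,0,0,0,0,0], "hand": [-0.1,-0.1,-0.1,-0.1,1,1,1,1], "force": 40}}

```text
clock: 7.9
position: [458.3, 29.1, 208.5]
ee_rot: [[0.069, 0.998, 0.003], [0.998, -0.069, -0.0], [-0.0, 0.003, -1.0]]
wrist_force: [1.3, -0.4, 0.3]
width: 0.1
gripper_force: 0.0
```

{"fn": "servo_tool", "kwargs": {"delta_pos": [[0,0,0],[0,0,-0.04],[0,0,-0.07],[0,0,-0.07],[0,0,-0.07]], "spin": [0,0,0,0,0], "hand": [1,1,1,1,1]}}

```text
clock: 8.4
position: [458.5, 28.9, 180.2]
ee_rot: [[0.07, 0.998, -0.0], [0.998, -0.07, 0.0], [0.0, -0.0, -1.0]]
wrist_force: [0.4, 1.2, -0.4]
width: 0.2
gripper_force: 0.0
```

```bash
python3 - <<'E'
from h import *
img,d,K,R,t=pts("wrist"); cv2.imwrite("pics/w7.png",img); np.savez("w7.npz",img=img,d=d,K=K,R=R,t=t)
o=get_obs();print(o["clock"],o["position"],o["ee_rot"][:,0],o["width"],o["wrist_force"])
E
```

```text
8.45 [458.65844224  28.8721701  180.47530209] [6.97374325e-02 9.97565382e-01 6.89554519e-06] -0.06375740565816959 [-0.0992422  -0.3094761   0.13642817]
```

View pics/w7.png

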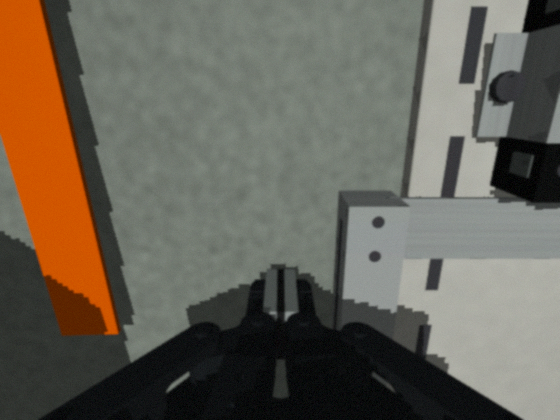

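The closed fingers stand behind the stock at (280,290), and the stock's outer face is at column 340. I push along the tray x axis.

{"fn": "servo_tool", "kwargs": {"delta_pos": [[0.0125,-0.001,0],[0.025,-0.002,0],[0.0375,-0.003,0],[0.0425,-0.003,0],[0.0475,-0.003,0],[0.05,-0.0035,0],[0.05,-0.0035,0]], "spin": [0,0,0,0,0,0,0], "hand": [1,1,1,1,1,1,1]}}

```text
clock: 9.15
position: [477.1, 27.6, 179.6]
ee_rot: [[0.07, 0.998, -0.004], [0.998, -0.07, -0.0], [-0.0, -0.004, -1.0]]
wrist_force: [-13.3, -0.3, 9.0]
width: 0.3
gripper_force: 6.3
```

{"fn": "servo_tool", "kwargs": {"delta_pos": [[0.0025,0,0],[0.005,0,0],[0.0075,0,0],[0.0075,0,0]], "spin": [0,0,0,0], "hand": [1,1,1,1]}}

```text
clock: 9.55
position: [478.0, 27.7, 179.3]
ee_rot: [[0.07, 0.998, -0.009], [0.998, -0.07, -0.0], [-0.001, -0.009, -1.0]]
wrist_force: [-25.8, -2.3, 22.2]
width: -0.2
gripper_force: 13.4
```

```bash
cat > n.py <<'E'
# adaptive: seeds found by projecting expected world points into the wrist image
from h import *
import sys
img,d,*cam=pts("wrist");K,R,t=cam;g=cv2.cvtColor(img,cv2.COLOR_BGR2GRAY).astype(np.float32)
np.savez(sys.argv[1]+".npz",img=img,d=d,K=K,R=R,t=t)
U=np.array([.9976,-.0696]);V=np.array([.0696,.9976])
def px(u,v,z):
    p=R.T@(np.array([*(u*U+v*V),z])-t);p=K@(p/p[2]);return p[:2]
def m(n,a,b,z,h=7):
    p,q=px(*a,z),px(*b,z);r=edge(g,p,q,h,z,cam)
    w=max(p.max(),q.max());ins=all(0<=e[0]<560 and 0<=e[1]<420 for e in(p,q))
    print(n,"u %.1f v %.1f yaw %.4f"%(r[0]@U,r[0]@V,(r[1]+np.pi/2)%np.pi-np.pi/2 if "v" in n else r[1]-np.pi/2),"" if ins else "OUT")
c=[float(x) for x in sys.argv[2:4]] # expected stock centre u,v
m("tray front",(511.3,c[1]+65),(511.3,c[1]+130),10)
m("stock out",(c[0]-12,c[1]+20),(c[0]-12,c[1]+50),25,6)
m("stock in",(c[0]+12,c[1]-5),(c[0]+12,c[1]+20),25,4)
m("v blade+",(c[0]+20,c[1]+52.5),(c[0]+34,c[1]+52.5),14,6)
m("v blade-",(c[0]+25,c[1]+24.5),(c[0]+90,c[1]+24.5),14,6)
o=get_obs();p=o["position"];print("tcp",p.round(1),"u %.1f v %.1f"%(p[:2]@U,p[:2]@V),o["wrist_force"].round(1),o["clock"])
E
python3 n.py w8 499.3 55
```

```text
tray front u 511.0 v 156.3 yaw -0.0671 OUT
stock out u 487.1 v 91.2 yaw -0.0728 
stock in u 511.2 v 63.3 yaw -0.0654 
v blade+ u 526.8 v 108.0 yaw -0.0700 
v blade- u 550.5 v 79.6 yaw -0.0663 
tcp [478.   27.7 179.3] u 475.0 v 60.9 [-25.7  -1.6  22.2] 9.6
```

{"fn": "servo_tool", "kwargs": {"delta_pos": [[-0.03,0,0],[-0.03,0,0.05],[-0.03,0,0.1],[0.03,-0.1,0.1],[0.03,-0.205,0.1],[0.03,-0.205,0.1],[0.03,-0.205,0.05],[0.03,-0.205,0],[0.03,-0.205,0],[0.03,-0.205,0]], "spin": [0,0,0,0,0,0,0,0,0,0], "hand": [1,1,1,1,1,1,1,1,1,1]}}

```text
clock: 10.6
position: [493.4, -54.3, 180.2]
ee_rot: [[0.069, 0.998, -0.001], [0.998, -0.069, 0.0], [0.0, -0.001, -1.0]]
wrist_force: [0.4, -0.5, -0.3]
width: 0.1
gripper_force: 0.0
```

```bash
python3 n.py w9 499.3 55.5; python3 - <<'E'
from h import *
# stock top z~25 region: v extents via depth
f=np.load("w9.npz");W=world(f["d"],f["K"],f["R"],f["t"])
U=np.array([.9976,-.0696]);V=np.array([.0696,.9976]);u=W[...,:2]@U;v=W[...,:2]@V
s=(abs(u-499)<6)&(abs(W[...,2]-25)<5)&(v>-30);print(np.percentile(v[s],[0,2,98,100]).round(1),s.sum())
E
```

```text
tray front u 509.2 v 155.3 yaw -0.0766 OUT
stock out u 486.7 v 92.1 yaw 0.0193 OUT
stock in u 511.7 v 63.9 yaw -0.0523 
v blade+ u 524.6 v 109.7 yaw -0.0696 OUT
v blade- u 559.3 v 78.9 yaw -0.0670 
tcp [493.6 -54.3 180.6] u 496.2 v -19.9 [-0.2 -0.5  0.3] 10.65
[-13.2  -8.4  94.9  96.7] 9016
```

{"fn": "servo_tool", "kwargs": {"delta_pos": [[0.001,0.0125,0],[0.002,0.025,0],[0.002,0.03,0],[0.0025,0.034,0],[0.0025,0.038,0],[0.0025,0.038,0]], "spin": [0,0,0,0,0,0], "hand": [1,1,1,1,1,1]}}

```text
clock: 11.25
position: [494.7, -39.4, 180.5]
ee_rot: [[0.07, 0.998, 0.001], [0.998, -0.07, -0.002], [-0.002, 0.001, -1.0]]
wrist_force: [0.5, -5.5, 4.7]
width: -0.1
gripper_force: 2.6
```

```bash
python3 n.py w10 499.3 57
```

```text
tray front u 509.1 v 155.7 yaw -0.0766 OUT
stock out u 487.2 v 93.4 yaw -0.0701 
stock in u 511.3 v 63.9 yaw -0.0626 
v blade+ u 526.0 v 110.8 yaw 0.0367 
v blade- u 556.8 v 82.1 yaw -0.0853 
tcp [494.7 -39.4 180.5] u 496.3 v -4.9 [-0.5 -5.2  4.4] 11.3
```

{"fn": "servo_tool", "kwargs": {"delta_pos": [[0,0.0025,0],[0,0.005,0],[0,0.0075,0],[0,0.0075,0]], "spin": [0,0,0,0], "hand": [1,1,1,1]}}

```text
clock: 11.7
position: [494.4, -37.4, 180.5]
ee_rot: [[0.071, 0.997, -0.0], [0.997, -0.071, -0.006], [-0.006, 0.0, -1.0]]
wrist_force: [-5.0, -19.2, 6.9]
width: -0.0
gripper_force: 9.9
```

```bash
python3 n.py w11 499.3 58.3
```

```text
tray front u 509.1 v 161.1 yaw -0.0767 OUT
stock out u 487.2 v 93.3 yaw -0.0816 
stock in u 511.0 v 65.4 yaw -0.0886 
v blade+ u 526.0 v 111.9 yaw 0.0063 
v blade- u 557.7 v 82.8 yaw -0.0832 
tcp [494.4 -37.4 180.5] u 495.8 v -2.9 [ -4.5 -19.3   6.9] 11.75
```

{"fn": "servo_tool", "kwargs": {"delta_pos": [[0,-0.03,0],[0,-0.03,0.06],[0,-0.03,0.12],[-0.08,0.02,0.12],[-0.08,0.125,0.12],[-0.08,0.125,0.1],[-0.08,0.125,0],[-0.08,0.125,0],[-0.08,0.125,0]], "spin": [0,0,0,0,0,0,0,0,0], "hand": [1,1,1,1,1,1,1,1,1]}}

```text
clock: 12.65
position: [462.2, 13.4, 180.1]
ee_rot: [[0.07, 0.998, -0.002], [0.998, -0.07, 0.0], [0.0, -0.002, -1.0]]
wrist_force: [-0.6, 0.8, 1.1]
width: 0.3
gripper_force: 0.0
```

{"fn": "servo_tool", "kwargs": {"delta_pos": [[0.0125,-0.001,0],[0.025,-0.002,0],[0.0325,-0.003,0],[0.0375,-0.003,0],[0.0425,-0.0035,0],[0.045,-0.0035,0],[0.045,-0.0035,0]], "spin": [0,0,0,0,0,0,0], "hand": [1,1,1,1,1,1,1]}}

```text
clock: 13.35
position: [476.9, 12.5, 179.7]
ee_rot: [[0.07, 0.998, -0.009], [0.998, -0.07, -0.0], [-0.001, -0.009, -1.0]]
wrist_force: [-28.3, -1.3, 24.1]
width: -0.1
gripper_force: 14.7
```

```bash
python3 n.py w12 499.3 58.3
```

```text
tray front u 510.0 v 159.7 yaw -0.0285 OUT
stock out u 487.1 v 94.4 yaw -0.0747 
stock in u 511.0 v 67.2 yaw -0.0689 
v blade+ u 525.8 v 112.7 yaw -0.1014 
v blade- u 555.4 v 84.3 yaw -0.0717 
tcp [476.9  12.5 179.8] u 474.8 v 45.6 [-28.1  -1.4  23.1] 13.4
```

{"fn": "servo_tool", "kwargs": {"delta_pos": [[-0.04,0,0],[-0.04,0,0.1],[0,0,0.22],[0.1,0,0.34],[0.2,0,0.46],[0.2,0,0.54],[0.2,0,0.54],[0.2,0,0.54]], "spin": [0,0,0,0,0,0,0,0], "hand": [1,1,1,0,0,0,0,0]}}

```text
clock: 14.2
position: [561.0, 12.1, 397.2]
ee_rot: [[0.07, 0.998, 0.003], [0.998, -0.07, -0.0], [-0.0, 0.003, -1.0]]
wrist_force: [0.2, -0.1, -0.8]
width: 42.9
gripper_force: 0.0
```

```bash
cat > q.py <<'E'
from h import *
import sys
exec(open("n.py").read().split("c=[float")[0])
m("tray front",(511.3,130),(511.3,230),10,6)
m("stock out",(487,15),(487,105),25,5)
m("v blade+",(515,111),(535,111),14,4)
m("v blade-",(530,83),(650,83),14,4)
m("v fixed- z44",(570,111),(640,111),44,5)
m("v fixed+ z44",(570,189),(640,189),44,5)
lv=float(sys.argv[2])
for z,n in((44,"v loose+ z44"),(10,"v loose+ z10")): m(n,(560,lv+39),(630,lv+39),z,7)
m("v loose- z44",(560,lv-39),(630,lv-39),44,7)
W=world(d,*cam);uu=W[...,:2]@U;vv=W[...,:2]@V;s=(abs(W[...,2]-44)<4)&(vv<90)&(vv>-180)&(uu>500)&(uu<700)
pts2=np.stack([uu[s],vv[s]],1).astype(np.float32)
print("loose top depth rect",cv2.minAreaRect(pts2),s.sum())
s=(abs(W[...,2]-44)<4)&(vv>90)&(vv<240)&(uu>500)&(uu<700);print("fixed top",cv2.minAreaRect(np.stack([uu[s],vv[s]],1).astype(np.float32)))
o=get_obs();p=o["position"];print("tcp",p.round(1),"u %.1f v %.1f"%(p[:2]@U,p[:2]@V),o["wrist_force"].round(1),o["clock"],o["width"])
E
python3 q.py w13 -86
```

```text
tray front u 510.3 v 179.0 yaw -0.0635 OUT
stock out u 486.1 v 59.8 yaw -0.0743 
v blade+ u 522.8 v 112.7 yaw -0.0696 
v blade- u 599.2 v 83.5 yaw -0.0784 
v fixed- z44 u 606.3 v 107.8 yaw -0.0645 
v fixed+ z44 u 598.2 v 189.4 yaw -0.0697 
v loose+ z44 u 594.1 v -51.8 yaw 0.0007 
v loose+ z10 u 593.2 v -46.4 yaw -0.0970 
v loose- z44 u 591.1 v -122.7 yaw -0.0817 
loose top depth rect ((594.3870239257812, -86.14054870605469), (79.23719787597656, 77.97169494628906), 88.30780792236328) 2857
fixed top ((599.4658813476562, 151.29696655273438), (78.0283432006836, 78.13267517089844), 89.98047637939453)
tcp [560.3  12.2 395.8] u 558.1 v 51.2 [-0.3 -0.3 -0.6] 14.25 42.74190612276073
```

{"fn": "servo_tool", "kwargs": {"delta_pos": [[0.053,-0.125,0],[0.053,-0.25,0],[0.053,-0.375,-0.1],[0.053,-0.5,-0.2],[0.053,-0.525,-0.325],[0.053,-0.525,-0.44],[0.053,-0.525,-0.52],[0.053,-0.525,-0.52],[0.053,-0.525,-0.52]], "spin": [0,0,0,0,0,0,0,0,0], "hand": [0,0,0,0,0,0,0,0,0]}}

```text
clock: 15.15
position: [580.2, -197.4, 185.9]
ee_rot: [[0.07, 0.998, -0.004], [0.998, -0.07, 0.002], [0.002, -0.004, -1.0]]
wrist_force: [-0.6, 0.6, -0.1]
width: 42.6
gripper_force: 0.0
```

{"fn": "servo_tool", "kwargs": {"delta_pos": [[0.002,0.03,0],[0.004,0.05,0],[0.006,0.075,0],[0.008,0.1,0],[0.009,0.125,0],[0.01,0.15,0],[0.01,0.15,0]], "spin": [0,0,0,0,0,0,0], "hand": [0,0,0,0,0,0,0]}}

```text
clock: 15.85
position: [585.5, -136.2, 187.9]
ee_rot: [[0.068, 0.998, -0.0], [0.998, -0.068, 0.001], [0.001, -0.0, -1.0]]
wrist_force: [-0.3, -1.0, -0.8]
width: 43.0
gripper_force: 0.0
```

{"fn": "servo_tool", "kwargs": {"delta_pos": [[0.002,0.025,0],[0.004,0.05,0],[0.005,0.075,0],[0.007,0.1,0],[0.009,0.125,0],[0.01,0.15,0],[0.012,0.175,0],[0.013,0.19,0],[0.014,0.2,0],[0.014,0.2,0]], "spin": [0,0,0,0,0,0,0,0,0,0], "hand": [0,0,0,0,0,0,0,0,0,0]}}

```text
clock: 16.85
position: [591.1, -57.2, 187.8]
ee_rot: [[0.069, 0.998, -0.0], [0.998, -0.069, 0.001], [0.001, -0.0, -1.0]]
wrist_force: [-0.5, 0.3, -1.0]
width: 42.8
gripper_force: 0.0
```

```bash
python3 - <<'E'
from h import *
img,d,*cam=pts("wrist");W=world(d,*cam)
U=np.array([.9976,-.0696]);V=np.array([.0696,.9976]);uu=W[...,:2]@U;vv=W[...,:2]@V
s=(abs(W[...,2]-44)<3)&(vv<95)&(vv>-60)&(uu>530)&(uu<660)
print(cv2.minAreaRect(np.stack([uu[s],vv[s]],1).astype(np.float32)),np.percentile(vv[s],[1,50,99]))
o=get_obs();p=o["position"];print(p,p[:2]@U,p[:2]@V,o["wrist_force"])
E
```

```text
((595.5966186523438, 23.612009048461914), (78.77606201171875, 100.31591033935547), 0.15440011024475098) [-7.86430964 40.56163765 73.27256467]
[591.15075751 -57.48742851 187.78358389] 593.7331207184235 -16.20536595651445 [-0.47609048  0.12579414 -0.22420207]
```

{"fn": "servo_tool", "kwargs": {"delta_pos": [[0.0005,0.0075,0],[0.001,0.015,0],[0.0015,0.02,0],[0.002,0.025,0],[0.002,0.03,0],[0.002,0.03,0],[0.002,0.03,0]], "spin": [0,0,0,0,0,0,0], "hand": [0,0,0,0,0,0,0]}}

```text
clock: 17.6
position: [592.0, -46.4, 188.0]
ee_rot: [[0.07, 0.998, -0.0], [0.998, -0.07, -0.002], [-0.002, 0.0, -1.0]]
wrist_force: [-1.6, -9.1, -0.1]
width: 42.7
gripper_force: 4.5
```

{"fn": "servo_tool", "kwargs": {"delta_pos": [[0,0.0025,0],[0,0.005,0],[0,0.005,0]], "spin": [0,0,0], "hand": [0,0,0]}}

```text
clock: 17.9
position: [592.1, -45.5, 188.4]
ee_rot: [[0.071, 0.997, -0.0], [0.997, -0.071, -0.006], [-0.006, 0.0, -1.0]]
wrist_force: [-3.8, -22.9, 4.4]
width: 42.6
gripper_force: 11.4
```

Firm contact, with the tool at v ≈ -4 as expected. I back away, rise and check.

{"fn": "servo_tool", "kwargs": {"delta_pos": [[0,-0.02,0],[-0.004,-0.06,0],[-0.004,-0.1,0.05],[0,-0.1,0.17],[0,0,0.29],[-0.04,0.1,0.4],[-0.08,0.15,0.52],[-0.08,0.15,0.52],[-0.08,0.15,0.52]], "spin": [0,0,0,0,0,0,0,0,0], "hand": [0,0,0,0,0,0,0,0,0]}}

```text
clock: 18.8
position: [559.6, 17.1, 399.3]
ee_rot: [[0.068, 0.998, 0.005], [0.998, -0.068, 0.0], [0.0, 0.005, -1.0]]
wrist_force: [-0.0, 0.0, -0.5]
width: 42.5
gripper_force: 0.0
```

```bash
python3 q.py w14 45.3; python3 - <<'E'
from h import *
exec(open("n.py").read().split("def m(")[0].replace("pts(\"wrist\")","pts('top')").replace("sys.argv[1]","'t2'")) if 0 else None
E
```

```text
tray front u 511.6 v 180.7 yaw -0.0691 OUT
stock out u 487.3 v 61.3 yaw -0.0713 
v blade+ u 524.7 v 112.0 yaw -0.0696 
v blade- u 590.9 v 83.3 yaw -0.0697 
v fixed- z44 u 603.9 v 111.0 yaw -0.0922 
v fixed+ z44 u 605.6 v 188.4 yaw -0.0697 
v loose+ z44 u 586.8 v 88.2 yaw -0.0696 
v loose+ z10 u 594.0 v 82.7 yaw -0.0697 
v loose- z44 u 589.4 v 6.9 yaw -0.0696 
loose top depth rect ((595.7062377929688, 44.639732360839844), (77.65290069580078, 77.86616516113281), 89.9428939819336) 5232
fixed top ((600.5662841796875, 150.56729125976562), (78.16847229003906, 77.57115936279297), 0.008269695565104485)
tcp [559.9  16.4 397.2] u 557.4 v 55.3 [ 0.5 -0.4 -0.1] 18.85 42.777349927162476
```

```bash
python3 -c "from cell import *; print(finish_job())"
```

```text
the job is handed in; nothing more can be done
None
```

I handed the job in at about 19 s on the clock. By my last measurement the stock is flush with the tray edge and the blade touches the screwed-down driver. The loose driver is square against the blade's other edge, 106 mm centre to centre as intended. The bystanders were not touched, and I have no verdict back from the judge.

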